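Hold the hidden bolt head against its spring-loaded nut

TASK

One of the two blue clamp fixtures has a bolt that its spring-loaded nut has dragged round, so the yellow mark on its head no longer points straight up. Reach down into the narrow gap behind that fixture's front bracket, grip the hex head between the fingers, turn it back until its yellow mark is straight up in line with the yellow mark on the bracket, and keep it from turning for at least three seconds; finish while still gripping and holding it there. Do not shove against the bracket plates, and leave the jar, carton and screwdriver where they are.

Things in the scene. Friction and masses are not known exactly. Their poses are not given: they have to be found in the camera images.
- bolt_head (a point): centre of the turned bolt's steel hex head, 120 mm above the bench, mid-gap. Bolt axis level, along bracket x. Head 30 mm across flats, 34.6 mm across corners, 16 mm thick along the axis, on a 21 mm round sleeve 20 mm long to the front plate. The point turns with the bolt: z points to the yellow-marked corner, y is square to two flats, x is the bolt axis. The bolt turns in place, cannot come out.
- bolt (a joint): turn of the bolt about bracket +x, rad. 0: yellow mark straight up, two flats upright facing bracket +y and -y. At angle a the mark points along (0,-sin a,cos a), a flat faces (0,cos a,sin a) in the bracket frame. Starts at 0.38 to 0.62; a spring pulls it back to near 0.5 (0.35 to 0.65) when let go (about 0.1 N m at 0, friction 0.03 N m). Stops at -0.4, 0.9.
- bracket: two upright blue plates about the turned bolt; origin on the bench under the head, x along the bolt away from the drum, z up. Plates 60 mm wide (y), 8 mm thick, gap 56 mm (x -28 to 28), open above and to both sides. Front plate (x -36 to -28): round top, 30 mm radius about the bolt axis, 150 mm high, yellow mark on top. Rear plate (x 28 to 36): flat top, 126 mm high.
- fixture: base of that fixture: blue plate 130 x 110 x 12 mm (x, y, z) fixed to the bench, same origin and axes as bracket. Before the front plate lies the black spring drum, 52 mm across, x -56 to -36 mm, then a brass nut and the bolt's end to x -80 mm.
- bracket2: the same two plates, frame and sizes on the second fixture, whose bolt is tight and cannot turn (its mark is straight up); nothing to do there
- jar: clear jar with a black lid, 60 mm across, 75 mm tall; loose bystander; origin at the centre of its underside, z up
- carton: small closed cardboard carton, 90 x 70 x 60 mm (x, y, z); loose bystander; origin at the centre of its underside
- screwdriver: screwdriver with a green handle lying on the bench, handle to its -x; under 230 mm long; loose bystander; origin under its middle
Things that resemble listed ones, but are neither listed nor needed, are in the scene too. Leave any turquoise or white look-alike of the fixture alone.

How it is judged:
On the way:
1. the bolt head is gripped and held with its mark straight up for three seconds (value of joint bolt between -0.15 and 0.15 rad and contact force between the fingers and bolt above 12 N and distance between the grasp point and bolt_head below 0.03 m), for 3 s.
At the end, for the whole second after the job is handed in: The fingers grip the bolt head (more than 12 N of contact, head between the pads: grasp point within 30 mm of its centre) and hold its mark within 0.15 rad of straight up, through the last second (all of step 1); the arm keeps its last pose, push and grip.
It fails at once if the robot pushes hard (over 25 N) on either fixture's bracket plates (contact force between any of the arm, the fingers and bracket above 25 N or contact force between any of the arm, the fingers and bracket2 above 25 N).
It fails at once if the jar is moved by more than 30 mm (distance of jar from where it was at the start of the episode above 0.03 m).
It fails at once if the carton is moved by more than 30 mm (distance of carton from where it was at the start of the episode above 0.03 m).
It fails at once if the screwdriver is moved by more than 30 mm (distance of screwdriver from where it was at the start of the episode above 0.03 m).
It also fails if it takes over 48 s, if anything falls off the work surface, if the arm or the gripper's body presses on something with over 40 N, if the wrist force passes 120 N, or if a joint passes its speed limit or range.

ROBOT

A 7-joint arm with a two-finger parallel gripper is mounted at the origin on the work surface. World frame = base frame: x ahead of the robot, y to its left, z up, the work surface at z = 0. Lengths are in m, angles in rad, forces in N, time in s.
With the tool pointing down it reaches from about 0.4 to 0.875 m from the base axis. Payload 19.3 kg.
Tool frame: the origin (TCP) lies at the very end of the fingers, on their centre line; the grasp point (between the pads) lies 19 mm behind it (bot.grasp_offset is the distance from the TCP to the grasp point, in m); z points along the fingers, x is the direction in which the jaws open and shut, and the axes are right-handed (so a half turn about z gives the same grasp; the last joint's range is limited). The gripper opens to 85 mm and grips with 20 to 120 N. Pads are 22 mm wide; open, the fingers measure 114 mm over their backs; the gripper's body (76 mm by 85 mm) begins 54 mm behind the grasp point. The pads swing forward as they close: fully open they stand 13 mm farther back than shut.
Start: joints at [-1.391, 0.521, -0.036, 1.599, 0.021, 1.021, -0.113], TCP at [0.155, 0.606, 0.231] pointing down, gripper open.
Joint ranges: [-2.91, 2.91], [-0.3, 2.13], [-1.5, 1.42], [0.17, 2.43], [-1.26, 4.41], [0.16, 1.93], [-2.52, 2.52]. Speed limits (rad/s): [1.89, 1.89, 2.39, 2.39, 3.01, 3.01, 3.01].

INTERFACE

Orientations are given as [roll, pitch, yaw] about the fixed x, y, z axes, in that order (R = Rz(yaw) Ry(pitch) Rx(roll)).
In Python, from workcell import status, grab_frame, calibration, job, regions_of, mark_of, bot gives the robot as it stands.
- The arm moves only by the tool carry_out, never from a script. Its argument "deltas" is one flat list of numbers, 5 for each row, row after row: the opening, from -1 (shut) to 1 (fully open), then the shift along the tool's x, y, z in cm, then the turn about the tool's z in degrees. A call has 1 to 20 rows; each row shifts and turns the commanded pose from where the row before left it, along the tool's axes as they then stand; what a row does not reach is not made up. A row lasts 1/12 s, in which the tool goes at most 41.7 mm and 7.16 degrees, less where a joint would pass 70% of its speed; a pose out of reach is approached as far as the arm can. A call with a gripper value outside its range is refused whole. The fingers move at their own pace and stop on an object; "newtons" is the grip in N (left out, the last holds). Time passes only in rows, so rows that do not move let the fingers close. It gives the time, the measured TCP pose, the force and the opening at its end, in the units of the state.
- status.observe(): the state, without advancing time (a new reading comes with each control period).
- grab_frame(name): name is "scene" or "top"; returns the picture (384x512x3 uint8, red, green, blue); there is no depth.
- calibration(name): a dict with "fov_y" (degrees; the focal length in pixels is half the picture's height over the tangent of half this angle, whatever the lens; pixels are square), "cx", "cy" (the principal point, pixels), "R" (3x3) and "t" (3): a world point X has camera coordinates R X + t. Camera axes: x right, y down, z forward; pixel columns grow to the right and rows downward; lengths in m; the calibration is good to about 2 mm. A picture is of the moment at which its call begins. calibration takes no time and is no camera call.
- job.job_done(): hands the job in, once; it reports no verdict.
Trained networks look in the newest picture that a camera, given by its name, has taken for a name from the list of things; names that differ only in an ending like _2 or _b are one class to them, and where a whole thing is asked for, a point or a joint stands for the part that bears it (a point fixed in the world has none). Each returns a list of dicts, best first, with "p" (0 to 1); they miss things now and then, are a little off and sometimes report something else, mostly with a low value. They report only what shows in the picture. A call takes as long as a camera call. They do not tell look-alikes from the thing itself.
- regions_of(camera, target): "region" (384x512 bool, what is visible of it) and "xy" ([column, row] in pixels, amid what is visible of it).
- mark_of(camera, target): "xy" ([column, row] in pixels: a listed point, or the origin of a listed thing).
The state is a dict: "clock": time; "qpos": joint angles; "qd": joint speeds; "joint_efforts": joint torques, N m; "position": TCP position; "tool_rot": TCP orientation; "force": force on the tool from outside, world axes, zero at the start; "moment": the same for the moment, N m; "grip_width": finger opening in m.
Only numpy, scipy, OpenCV 4.12 (cv2) and the standard library are available. Lean on these libraries where they do the work, as an engineer would, in place of code of your own. Each camera call takes 0.05 s, during which the arm holds its last target.

## Working session

There is one attempt and no reset: what is moved stays moved. The work goes in short steps, Python scripts to look and compute and a tool call to move; the robot and the scene stay as the last step left them, time stands still between calls to the robot, and variables do not carry over. Pictures are saved under pics/ and viewed, and the job is handed in when it is done.

Besides the shell and the picture viewer there is one more tool, called in YAML: its name, and indented under it one key for each argument. carry_out: Moves the arm, as the interface text tells. Its arguments: {"type":"object","properties":{"deltas":{"type":"array","items":{"type":"number"}},"newtons":{"type":"number"}},"required":["deltas"]}

```bash
mkdir -p pics; ls; python3 - <<'E'
from workcell import status, grab_frame, calibration, job, regions_of, mark_of, bot
import cv2, numpy as np
s=status.observe(); print(s)
for c in ("scene","top"):
    im=grab_frame(c); cv2.imwrite(f"pics/{c}0.png",im[:,:,::-1])
    k=calibration(c); print(c,k)
    for t in ("bolt_head","bracket","fixture"):
        for m in mark_of(c,t)[:5]: print(t,np.round(m["xy"],1),round(m["p"],2))
E
```

```text
pics
{'clock': 0.0, 'qpos': array([-1.39120085,  0.52201932, -0.03631789,  1.60000136,  0.0212147 ,
        1.02109722, -0.1128023 ]), 'qd': array([ 0.00098016,  0.00017634, -0.00158862,  0.00059129, -0.00040844,
       -0.00153877,  0.0003181 ]), 'joint_efforts': array([ 1.13726178e-04, -9.27119780e+01,  1.98019199e+00, -3.69927263e+01,
        1.78764848e-02,  8.13331601e-03,  2.96864425e-05]), 'position': array([0.15446571, 0.60526473, 0.23072491]), 'tool_rot': array([3.14149408e+00, 1.13560871e-03, 1.32098785e+00]), 'force': array([-0.98104106,  0.15191967, -0.46729453]), 'moment': array([-0.01169032,  0.01611719, -0.0104479 ]), 'grip_width': 0.08540488501134008}
scene {'fov_y': 56.33804386142769, 'cx': 252.27018499603147, 'cy': 188.03510006321065, 'R': array([[ 0.10362548,  0.99459708, -0.00619774],
       [ 0.76596348, -0.08377643, -0.63740211],
       [-0.6344775 ,  0.06130386, -0.77050642]]), 't': array([-0.05889164, -0.37246546,  1.33864362])}
bolt_head [189.8 249.5] 0.84
bolt_head [204.  178.9] 0.75
bolt_head [390.8 196.7] 0.55
bolt_head [225.8 131.5] 0.44
bracket [197.7 278.1] 0.96
bracket [320. 202.] 0.7
bracket [229.1 157.5] 0.7
bracket [206.4 208.7] 0.65
fixture [197.6 275.8] 0.78
fixture [230.5 157.5] 0.62
fixture [210.  206.8] 0.57
top {'fov_y': 42.21320679472328, 'cx': 251.88238772712577, 'cy': 181.77316466991948, 'R': array([[-0.02216136, -0.99971202,  0.00920645],
       [-0.99436236,  0.02108579, -0.10391768],
       [ 0.10369362, -0.0114575 , -0.99454329]]), 't': array([0.01965593, 0.55462626, 1.53005726])}
bolt_head [271.1 244. ] 0.76
bolt_head [295.7 182.8] 0.75
bolt_head [306.5 111.9] 0.57
bracket [271.6 247.2] 0.7
bracket [193.7 186.5] 0.64
bracket [299.1 127.5] 0.63
bracket [130.5 183.9] 0.41
fixture [296.4 185.9] 0.79
fixture [295.7 123.2] 0.69
```

View pics/scene0.png

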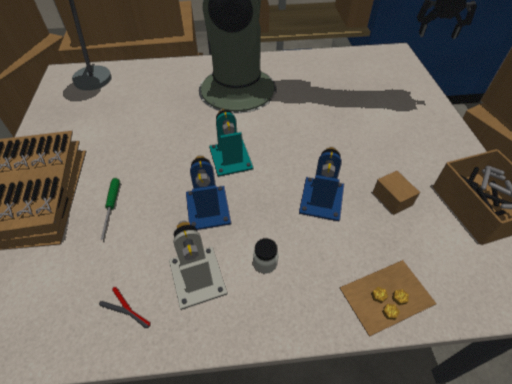

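View pics/top0.png

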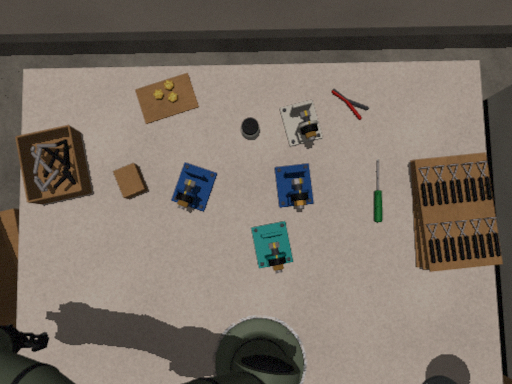

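```bash
python3 - <<'E'
import cv2,numpy as np
a=cv2.imread("pics/scene0.png"); b=cv2.imread("pics/top0.png")
cv2.imwrite("pics/sc_crop.png",cv2.resize(a[100:310,130:330],None,fx=2.8,fy=2.8,interpolation=cv2.INTER_CUBIC))
cv2.imwrite("pics/top_crop.png",cv2.resize(b[80:290,220:370],None,fx=2.8,fy=2.8,interpolation=cv2.INTER_CUBIC))
E
```

```text
(no output)
```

View pics/sc_crop.png

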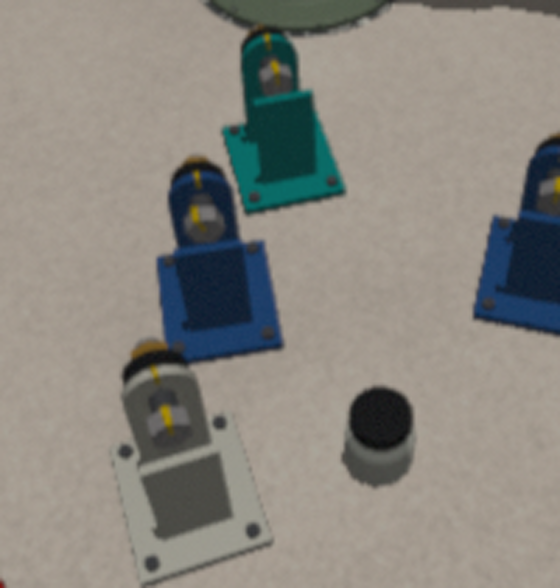

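View pics/top_crop.png

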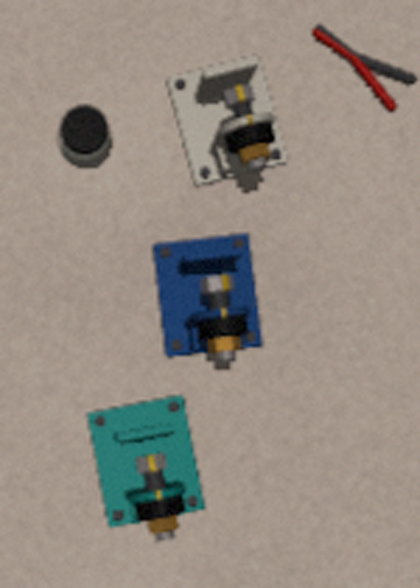

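```bash
python3 - <<'E'
import cv2,numpy as np
a=cv2.imread("pics/scene0.png"); b=cv2.imread("pics/top0.png")
r=lambda i,x,y,w: cv2.resize(i[y-w:y+w,x-w:x+w],(390,390),interpolation=cv2.INTER_CUBIC)
cv2.imwrite("pics/zoom.png",cv2.convertScaleAbs(np.vstack([np.hstack([r(a,205,178,28),r(a,328,168,28)]),np.hstack([r(b,297,188,24),r(b,191,190,24)])])[:, :],alpha=1.6))
im=cv2.imread("pics/zoom.png"); cv2.imwrite("pics/zoom.png",cv2.resize(im,(590,590)))
E
```

```text
(no output)
```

View pics/zoom.png

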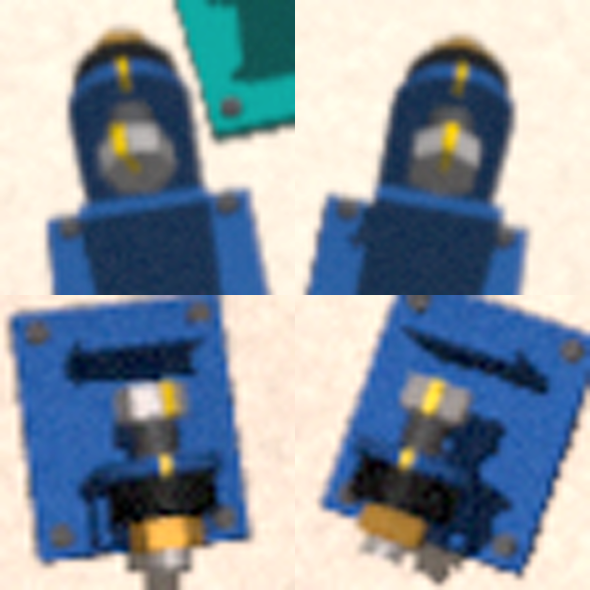

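The two blue fixtures are at scene (204,180) / top (296,185) and scene (325,180) / top (192,188). In the first, the head's yellow mark sits off to −y of the bracket mark. In the second, both marks line up. So the first is the turned one. Turquoise and white are look-alikes. Next I fit its pose.

```bash
cat > h.py <<'E'
import cv2,numpy as np
from workcell import calibration
def proj(c,P):
    k=calibration(c); f=192/np.tan(np.radians(k["fov_y"]/2))
    q=np.asarray(P)@np.array(k["R"]).T+k["t"]; return np.c_[f*q[:,0]/q[:,2]+k["cx"],f*q[:,1]/q[:,2]+k["cy"]]
def box(x0,x1,y0,y1,z0,z1): return np.array([[x,y,z] for x in(x0,x1) for y in(y0,y1) for z in(z0,z1)])/1e3
def cyl(x0,x1,r,n=24,a0=0,a1=2*np.pi):
    t=np.linspace(a0,a1,n); return np.array([[x,r*np.cos(u),120+r*np.sin(u)] for x in(x0,x1) for u in t])/1e3
def world(p,P):
    x,y,w=p; c,s=np.cos(w),np.sin(w); return P@np.array([[c,s,0],[-s,c,0],[0,0,1]])+[x,y,0]
front=np.vstack([box(-36,-28,-30,30,12,120),cyl(-36,-28,30,24,0,np.pi)])
blue=lambda bx:[box(*bx,-55,55,0,12),front,box(28,36,-30,30,12,126)]
rest=[cyl(-56,-36,26),cyl(-80,-56,10),cyl(-8,8,17),cyl(-28,-8,10.5)]
S=4
def mask(c,p,bx=(-65,65)):
    m=np.zeros((384*S,512*S),np.uint8)
    for v,L in((255,blue(bx)),):
        for P in L:
            h=cv2.convexHull((proj(c,world(p,P))*S+S/2-.5).astype(np.float32)); cv2.fillConvexPoly(m,np.round(h).astype(np.int32),v)
    d=np.zeros_like(m)
    for P in rest:
        h=cv2.convexHull((proj(c,world(p,P))*S+S/2-.5).astype(np.float32)); cv2.fillConvexPoly(d,np.round(h).astype(np.int32),255)
    return cv2.resize(m,(512,384),interpolation=cv2.INTER_AREA)/255., cv2.resize(d,(512,384),interpolation=cv2.INTER_AREA)/255.
E
python3 - <<'E'
import cv2,numpy as np
from h import *
from scipy.optimize import minimize
obs={}
for c,(u,v) in(("scene",(205,185)),("top",(296,185))):
    im=cv2.imread(f"pics/{c}0.png").astype(float)
    bl=((im[:,:,0]-im[:,:,2])>25)&((im[:,:,0]-im[:,:,1])>15)
    n,l,st,ce=cv2.connectedComponentsWithStats(bl.astype(np.uint8))
    roi=np.zeros((384,512),bool); roi[v-45:v+50,u-32:u+32]=1
    bl&=roi; obs[c]=bl.astype(float); print(c,bl.sum())
def cost(p,bx=(-65,65),cs=("scene","top")):
    e=0
    for c in cs:
        m,d=mask(c,p,bx); e+=(np.abs(m-obs[c])*(1-d)).sum()
    return e
k=calibration("top")
def inv(c,uv,z):
    k=calibration(c); f=192/np.tan(np.radians(k["fov_y"]/2)); R=np.array(k["R"]); o=-R.T@k["t"]
    d=R.T@np.array([(uv[0]-k["cx"])/f,(uv[1]-k["cy"])/f,1]); return o+d*(z-o[2])/d[2]
print(inv("top",(295.7,182.8),.12),inv("scene",(204,178.9),.12))
p0=inv("top",(295.7,182.8),.12)[:2]
for cs in(("scene","top"),("scene",),("top",)):
  best=None
  for w in(-.2,-.1,0,.1,.2):
    r=minimize(lambda q:cost([q[0]/100,q[1]/100,q[2]/10],cs=cs),[p0[0]*100,p0[1]*100,w*10],method="Nelder-Mead",options=dict(xatol=.005,fatol=.05,initial_simplex=np.array([p0[0]*100,p0[1]*100,w*10])+np.array([[0,0,0],[1,0,0],[0,1,0],[0,0,1]])))
    if best is None or r.fun<best.fun: best=r
  p=[best.x[0]/100,best.x[1]/100,best.x[2]/10]; print(cs,np.round(p,4),best.fun)
  if len(cs)==2: pp=p; np.save("p.npy",p)
rows=[]
for c,(u,v) in(("scene",(205,185)),("top",(296,185))):
    im=cv2.imread(f"pics/{c}0.png"); w=45
    Z=cv2.resize(im[v-w:v+w,u-w:u+w],None,fx=6,fy=6,interpolation=cv2.INTER_CUBIC); Z=cv2.convertScaleAbs(Z,alpha=1.6)
    for P in blue((-65,65))+rest:
        h=cv2.convexHull(((proj(c,world(pp,P))-[u-w,v-w])*6+2.5).astype(np.float32)); cv2.polylines(Z,[np.round(h).astype(np.int32)],True,(0,0,255))
    rows.append(Z)
cv2.imwrite("pics/fit.png",cv2.resize(np.hstack(rows),(800,400)))
E
```

```text
scene 1767
top 993
[ 0.53962574 -0.12055583  0.12      ] [ 0.54351527 -0.11769644  0.12      ]Traceback (most recent call last):
  File "<stdin>", line 25, in <module>
    res = _minimize_neldermead(fun, x0, args, callback, bounds=bounds,
                               **options)
    fxr = func(xr)
    fx = function(np.copy(x), *(wrapper_args + args))
  File "<stdin>", line 25, in <lambda>
  File "<stdin>", line 14, in cost
  File "h.py", line 19, in mask
    h=cv2.convexHull((proj(c,world(p,P))*S+S/2-.5).astype(np.float32)); cv2.fillConvexPoly(m,np.round(h).astype(np.int32),v)
                      ~~~~^^^^^^^^^^^^^^
  File "h.py", line 4, in proj
    k=calibration(c); f=192/np.tan(np.radians(k["fov_y"]/2))
ValueError: time passes only in moves, steps and waits
```

```bash
python3 - <<'E'
import json
from workcell import calibration
import numpy as np
json.dump({c:{k:np.asarray(v).tolist() for k,v in calibration(c).items()} for c in("scene","top")},open("cal.json","w"))
E
sed -i 's/^from workcell import calibration/import json; CAL=json.load(open("cal.json"))\ndef calibration(c): return CAL[c]/' h.py
cat > fit.py <<'E'
import cv2,numpy as np
from h import *
from scipy.optimize import minimize
obs={}
for c,(u,v) in(("scene",(205,185)),("top",(296,185))):
    im=cv2.imread(f"pics/{c}0.png").astype(float)
    bl=((im[:,:,0]-im[:,:,2])>25)&((im[:,:,0]-im[:,:,1])>15)
    roi=np.zeros((384,512),bool); roi[v-45:v+50,u-32:u+32]=1
    bl&=roi; obs[c]=bl.astype(float)
def cost(p,bx=(-65,65),cs=("scene","top")):
    e=0
    for c in cs:
        m,d=mask(c,p,bx); e+=(np.abs(m-obs[c])*(1-d)).sum()
    return e
p0=(.541,-.119)
for cs in(("scene","top"),("scene",),("top",)):
  best=None
  for w in(-.15,0,.15):
    i=np.array([p0[0]*100,p0[1]*100,w*10])
    r=minimize(lambda q:cost([q[0]/100,q[1]/100,q[2]/10],cs=cs),i,method="Nelder-Mead",options=dict(xatol=.005,fatol=.05,initial_simplex=i+np.array([[0,0,0],[1,0,0],[0,1,0],[0,0,1]])))
    if best is None or r.fun<best.fun: best=r
  p=[best.x[0]/100,best.x[1]/100,best.x[2]/10]; print(cs,np.round(p,4),best.fun)
  if len(cs)==2: pp=p; np.save("p.npy",p)
rows=[]
for c,(u,v) in(("scene",(205,185)),("top",(296,185))):
    im=cv2.imread(f"pics/{c}0.png"); w=45
    Z=cv2.resize(im[v-w:v+w,u-w:u+w],None,fx=6,fy=6,interpolation=cv2.INTER_CUBIC); Z=cv2.convertScaleAbs(Z,alpha=1.6)
    for P in blue((-65,65))+rest:
        h=cv2.convexHull(((proj(c,world(pp,P))-[u-w,v-w])*6+2.5).astype(np.float32)); cv2.polylines(Z,[np.round(h).astype(np.int32)],True,(0,0,255))
    rows.append(Z)
cv2.imwrite("pics/fit.png",cv2.resize(np.hstack(rows),(800,400)))
E
python3 fit.py
```

```text
('scene', 'top') [ 0.5431 -0.123   0.0884] 473.9297654748174
('scene',) [ 0.542  -0.1211  0.0788] 252.72598231449442
('top',) [ 0.5439 -0.1251  0.0725] 177.94559015763167
```

View pics/fit.png

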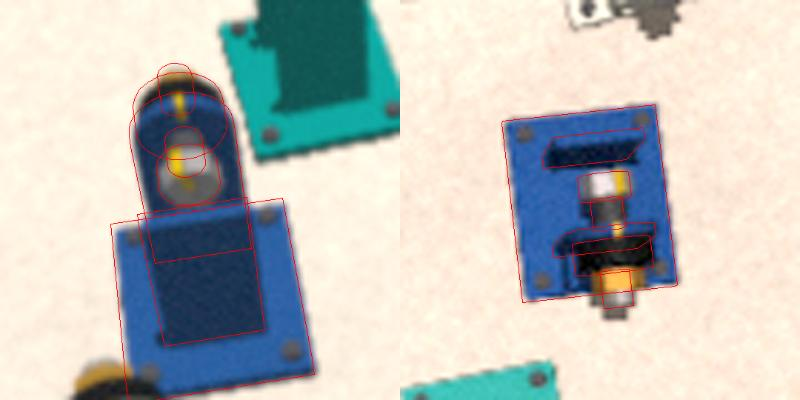

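```bash
sed -i 's/^    bl=.*/    g=cv2.GaussianBlur(im,(3,3),.7); bl=(g[:,:,0]>1.35*g[:,:,2]+3)\&(g[:,:,0]>1.25*g[:,:,1]); cv2.imwrite(f"pics\/mask_{c}.png",cv2.resize(bl[v-45:v+45,u-45:u+45].astype(np.uint8)*255,None,fx=4,fy=4,interpolation=0))/' fit.py; python3 fit.py; python3 -c "
import cv2,numpy as np
cv2.imwrite('pics/masks.png',np.hstack([cv2.imread('pics/mask_scene.png'),cv2.imread('pics/mask_top.png')]))"
```

```text
('scene', 'top') [ 0.5426 -0.1231  0.0911] 393.65553248750473
('scene',) [ 0.5423 -0.1219  0.0899] 229.01141099577086
('top',) [ 0.5438 -0.1243  0.0699] 138.39913879277202
```

View pics/masks.png

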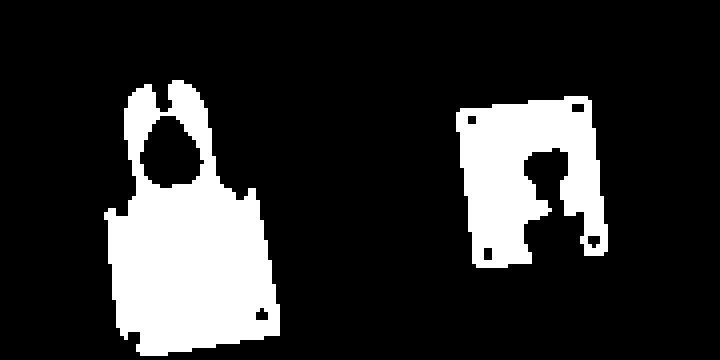

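View pics/fit.png

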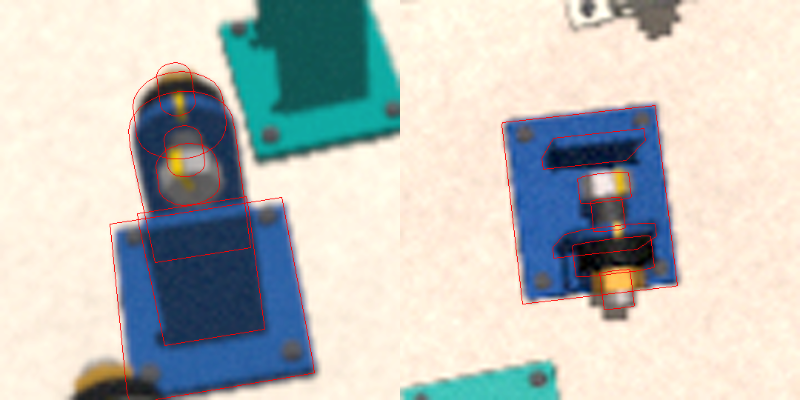

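carry_out:
  deltas: [0.2,0,0,0,-6.4,0.2,0,0,0,-6.4,0.2,0,0,0,-6.4,0.2,-3.2,1.35,0,0,0.2,-3.2,1.35,0,0,0.2,-3.2,1.35,0,0,0.2,-3.2,1.35,0,0,0.2,-3.2,1.35,0,0,0.2,-3.2,1.35,0,0,0.2,-3.2,1.35,0,0,0.2,-3.2,1.35,0,0,0.2,-3.2,1.35,0,0,0.2,-3.2,1.35,0,0,0.2,-3.2,1.35,0,0,0.2,-3.2,1.35,0,0,0.2,-3.2,1.35,0,0,0.2,-3.2,1.35,0,0,0.2,-3.2,1.35,0,0,0.2,-3.2,1.35,0,0,0.2,0,0,0,0]
  newtons: 80

```text
clock: 2.07
position: [0.4155, 0.1086, 0.2316]
tool_rot: [3.14, 0.001, 1.65]
force: [-1.3, -0.8, 0.1]
grip_width: 0.0513
```

carry_out:
  deltas: [0.2,-3.16,1.34,0,0,0.2,-3.16,1.34,0,0,0.2,-3.16,1.34,0,0,0.2,-3.16,1.34,0,0,0.2,-3.16,1.34,0,0,0.2,-3.16,1.34,0,0,0.2,-3.16,1.34,0,0,0.2,-3.16,1.34,0,0,0.2,0,0,0,0,0.2,0,0,0,0]

```text
clock: 2.9
position: [0.5418, -0.1306, 0.2309]
tool_rot: [-3.141, 0.0, 1.653]
force: [-0.4, -0.0, -0.6]
grip_width: 0.051
```

```bash
cat > look.py <<'E'
import sys,cv2,numpy as np
from workcell import status, grab_frame
from h import *
n=sys.argv[1]; s=status.observe(); print({k:np.round(s[k],4) for k in("clock","position","tool_rot","force","moment","grip_width","qpos")})
rows=[]
for c,(u,v),w in(("scene",(205,180),40),("top",(296,185),40)):
    im=np.ascontiguousarray(grab_frame(c)[:,:,::-1]); cv2.imwrite(f"pics/{c}_{n}.png",im)
    u,v=(205,170) if c=="scene" else (296,180)
    rows.append(cv2.convertScaleAbs(cv2.resize(im[v-w:v+w,u-w:u+w],(400,400),interpolation=cv2.INTER_CUBIC),alpha=1.6))
    yaw=s["tool_rot"][2]; g=s["grip_width"]/2; ax=np.array([np.cos(yaw),np.sin(yaw),0])
    for P in (s["position"],s["position"]+ax*g,s["position"]-ax*g):
        q=(proj(c,P[None])[0]-[u-w,v-w]+.5)*400/(2*w); cv2.circle(rows[-1],tuple(int(i) for i in q),3,(255,0,255),-1)
cv2.imwrite(f"pics/look_{n}.png",np.hstack(rows))
E
python3 look.py a
```

```text
{'clock': np.float64(2.9), 'position': array([ 0.5418, -0.1306,  0.2309]), 'tool_rot': array([-3.1411e+00,  5.0000e-04,  1.6532e+00]), 'force': array([-0.3646, -0.0312, -0.6129]), 'moment': array([0.0492, 0.0139, 0.0118]), 'grip_width': np.float64(0.051), 'qpos': array([-0.0348,  0.4227,  0.2235,  1.7909, -0.1121,  0.9407,  1.889 ])}
```

View pics/look_a.png

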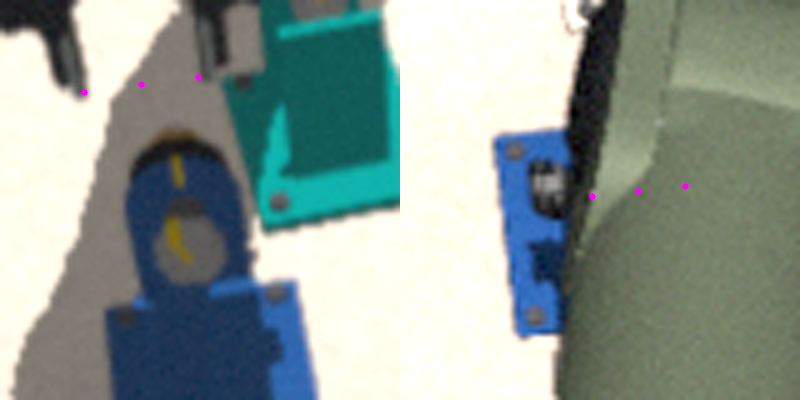

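```bash
python3 - <<'E'
from h import *
c="scene";u,v,w=205,170,40
im=cv2.imread("pics/scene_a.png"); Z=cv2.convertScaleAbs(cv2.resize(im[v-w:v+w,u-w:u+w],(800,800),interpolation=cv2.INTER_CUBIC),alpha=1.6)
p=(.543,-.123,.085)
def hexp(x,a): return np.array([[x,-17.32*np.sin(a+i*np.pi/3),120+17.32*np.cos(a+i*np.pi/3)] for i in range(6)])/1e3
for col,a in(((0,0,255),.4),((0,255,0),.55)):
  for x in(-8,8):
    q=(proj(c,world(p,hexp(x,a)))-[u-w,v-w]+.5)*10; cv2.polylines(Z,[np.round(q).astype(int)],True,col)
    cv2.circle(Z,tuple(np.round(q[0]).astype(int)),4,col,-1)
q=(proj(c,world(p,front))-[u-w,v-w]+.5)*10; cv2.polylines(Z,[np.round(cv2.convexHull(q.astype(np.float32))).astype(int)],True,(255,0,255))
cv2.imwrite("pics/z.png",Z[200:750,150:650])
E
```

```text
(no output)
```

View pics/z.png

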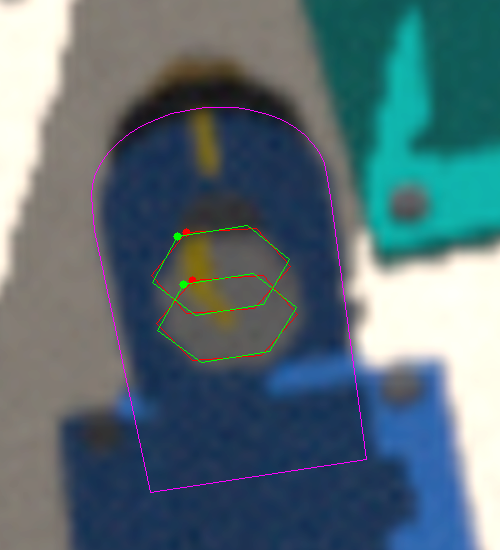

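carry_out:
  deltas: [0.2,-0.27,0.4,1,0,0.2,0,0,1.8,0,0.2,0,0,1.8,0,0.2,0,0,1.8,0,0.2,0,0,1.6,0,0.2,0,0,0,0,0.2,0,0,0,0]

```text
clock: 3.58
position: [0.5456, -0.1306, 0.1508]
tool_rot: [-3.14, -0.0, 1.657]
force: [1.9, 0.4, 0.4]
grip_width: 0.0511
```

```bash
python3 look.py b
```

```text
{'clock': np.float64(3.5833), 'position': array([ 0.5456, -0.1306,  0.1508]), 'tool_rot': array([-3.1402e+00, -4.0000e-04,  1.6570e+00]), 'force': array([1.9011, 0.3688, 0.4191]), 'moment': array([-0.0066,  0.0047, -0.    ]), 'grip_width': np.float64(0.0511), 'qpos': array([-0.0124,  0.5319,  0.1968,  1.8528, -0.1427,  0.7719,  1.9175])}
```

View pics/look_b.png

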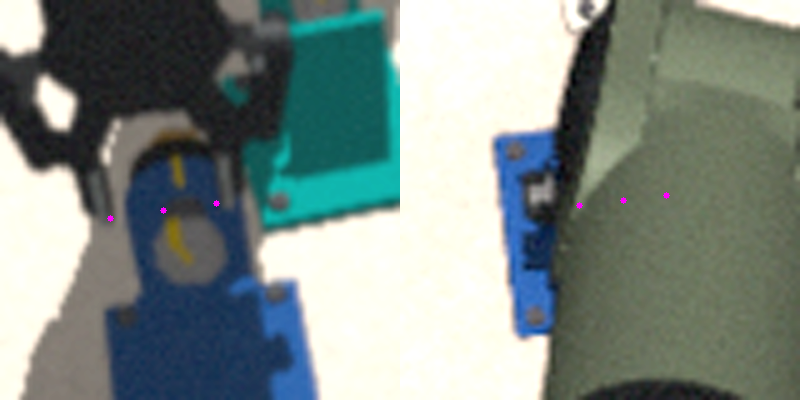

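carry_out:
  deltas: [0.2,-0.3,0,0.4,0,0.2,0,0,0,0,0.2,0,0,0,0]

```text
clock: 3.93
position: [0.5463, -0.1345, 0.1476]
tool_rot: [3.141, 0.0, 1.656]
force: [-0.5, -0.5, -0.1]
grip_width: 0.0513
```

```bash
python3 - <<'E'
from h import *
for P in([.545,-.1215,.12],[.545,-.1215,.1468],[.545,-.1215+.014,.1468]): print((proj("scene",np.array([P]))[0]-[165,130]+.5)*5)
E
python3 look.py c
```

```text
[189.89629087 249.8628226 ]
[183.66149798 213.74203698]
[212.50121575 211.41153848]
{'clock': np.float64(3.9333), 'position': array([ 0.5463, -0.1345,  0.1476]), 'tool_rot': array([3.1411e+00, 1.0000e-04, 1.6558e+00]), 'force': array([-0.4707, -0.5105, -0.0901]), 'moment': array([-0.0302, -0.001 , -0.0127]), 'grip_width': np.float64(0.0513), 'qpos': array([-0.0047,  0.5377,  0.1957,  1.8527, -0.1444,  0.7643,  1.9243])}
```

View pics/look_c.png

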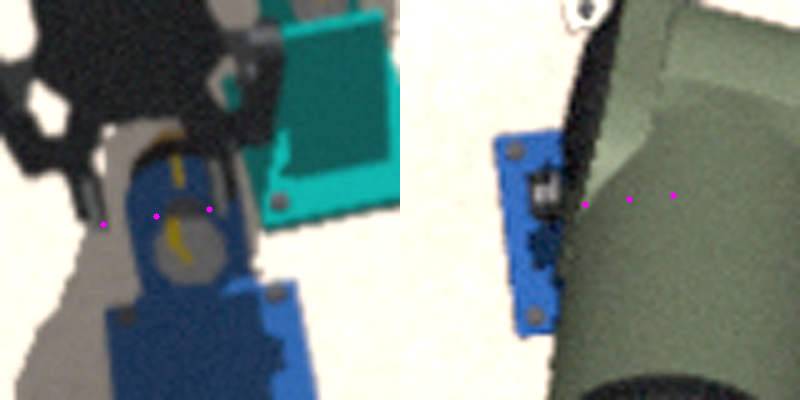

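carry_out:
  deltas: [0.2,0.27,0,0.4,0,0.2,0,0,0.6,0,0.2,0,0,0.6,0,0.2,0,0,0.6,0,0.2,0,0,0.3,0,0.2,0,0,0,0,0.2,0,0,0,0]

```text
clock: 4.62
position: [0.5458, -0.1316, 0.1221]
tool_rot: [-3.141, -0.0, 1.656]
force: [0.4, 0.2, 0.0]
grip_width: 0.0514
```

```bash
python3 look.py d
```

```text
{'clock': np.float64(4.6167), 'position': array([ 0.5458, -0.1316,  0.1221]), 'tool_rot': array([-3.1411, -0.    ,  1.656 ]), 'force': array([0.372 , 0.2213, 0.0414]), 'moment': array([ 0.0514, -0.0129, -0.0125]), 'grip_width': np.float64(0.0514), 'qpos': array([-1.6000e-03,  5.7380e-01,  1.8520e-01,  1.8714e+00, -1.5370e-01,
        7.1060e-01,  1.9273e+00])}
```

View pics/look_d.png

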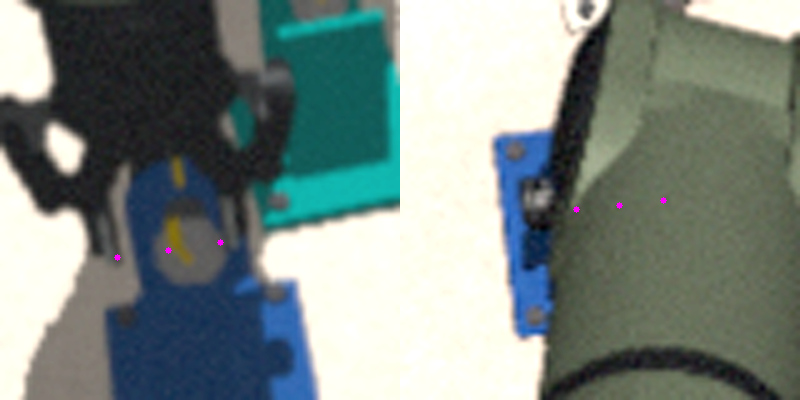

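carry_out:
  deltas: [0.2,0,0,0.4,0,0.2,0,0,0.4,0,0.2,0,0,0.4,0,0.2,0,0,0,0,0.2,0,0,0,0]

```text
clock: 5.13
position: [0.5457, -0.1315, 0.11]
tool_rot: [-3.141, -0.0, 1.656]
force: [-0.2, -0.4, -0.3]
grip_width: 0.0517
```

```bash
python3 look.py e
```

```text
{'clock': np.float64(5.1333), 'position': array([ 0.5457, -0.1315,  0.11  ]), 'tool_rot': array([-3.1410e+00, -1.0000e-04,  1.6561e+00]), 'force': array([-0.2195, -0.396 , -0.3309]), 'moment': array([ 0.0437,  0.0013, -0.0122]), 'grip_width': np.float64(0.0517), 'qpos': array([ 0.0023,  0.5919,  0.1798,  1.8783, -0.1582,  0.6857,  1.9311])}
```

View pics/look_e.png

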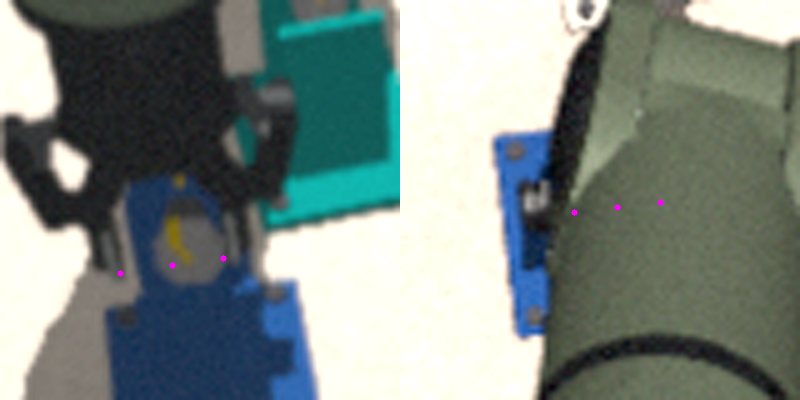

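carry_out:
  deltas: [0.2,0,0,0.4,0,0.2,0,0,0.3,0,0.2,0,0,0,0,0.2,0,0,0,0]

```text
clock: 5.57
position: [0.5458, -0.1316, 0.1031]
tool_rot: [-3.141, -0.0, 1.656]
force: [0.4, -0.6, 0.4]
grip_width: 0.0511
```

```bash
python3 look.py f
```

```text
{'clock': np.float64(5.5667), 'position': array([ 0.5458, -0.1316,  0.1031]), 'tool_rot': array([-3.1411, -0.    ,  1.656 ]), 'force': array([ 0.4081, -0.6066,  0.3721]), 'moment': array([ 0.0237,  0.0196, -0.0282]), 'grip_width': np.float64(0.0511), 'qpos': array([ 0.0048,  0.6025,  0.1767,  1.8819, -0.1608,  0.6712,  1.9333])}
```

View pics/look_f.png

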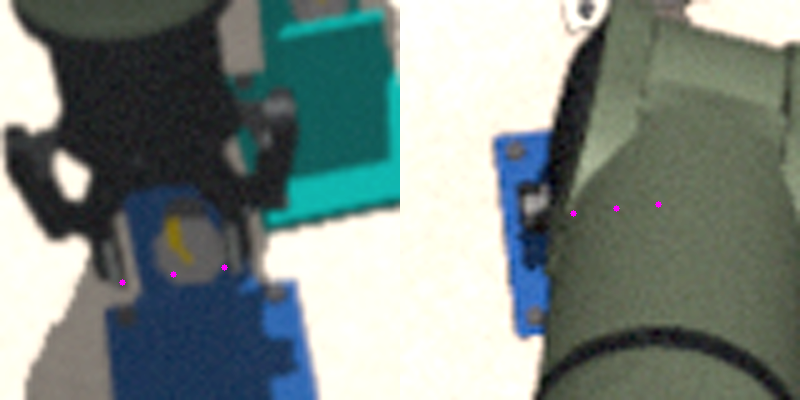

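carry_out:
  deltas: [0.2,0,0,-0.4,0,0.2,-0.15,0,0,0,0.2,-0.1,0,0,0,0.2,0,0,0,0,0.2,0,0,0,0]

```text
clock: 6.08
position: [0.5459, -0.1321, 0.1074]
tool_rot: [-3.141, -0.002, 1.658]
force: [-2.3, 11.9, 2.3]
grip_width: 0.051
```

```bash
python3 look.py g
```

```text
{'clock': np.float64(6.0833), 'position': array([ 0.5459, -0.1321,  0.1074]), 'tool_rot': array([-3.1409e+00, -2.3000e-03,  1.6575e+00]), 'force': array([-2.3164, 11.8954,  2.2683]), 'moment': array([2.5141, 0.4508, 0.0632]), 'grip_width': np.float64(0.051), 'qpos': array([ 0.0071,  0.5964,  0.1766,  1.878 , -0.1605,  0.682 ,  1.9363])}
```

View pics/look_g.png

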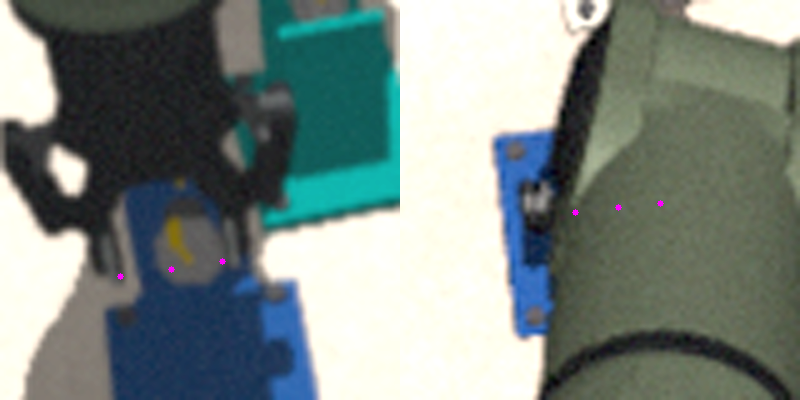

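carry_out:
  deltas: [0.2,-0.15,0,0,0,0.2,-0.05,0,0.25,0,0.2,-0.05,0,0.25,0,0.2,-0.05,0,0.25,0,0.2,-0.05,0,0.25,0,0.2,0,0,0.2,0,0.2,0,0,0,0]

```text
clock: 6.77
position: [0.5461, -0.1324, 0.0955]
tool_rot: [-3.14, -0.006, 1.66]
force: [-7.6, 30.1, 13.2]
grip_width: 0.0512
```

```bash
python3 look.py i
```

```text
{'clock': np.float64(6.7667), 'position': array([ 0.5461, -0.1324,  0.0955]), 'tool_rot': array([-3.1401, -0.0059,  1.66  ]), 'force': array([-7.5621, 30.0732, 13.2131]), 'moment': array([6.2491, 1.4748, 0.1971]), 'grip_width': np.float64(0.0512), 'qpos': array([ 0.0161,  0.6156,  0.1678,  1.8814, -0.1666,  0.6609,  1.9458])}
```

View pics/look_i.png

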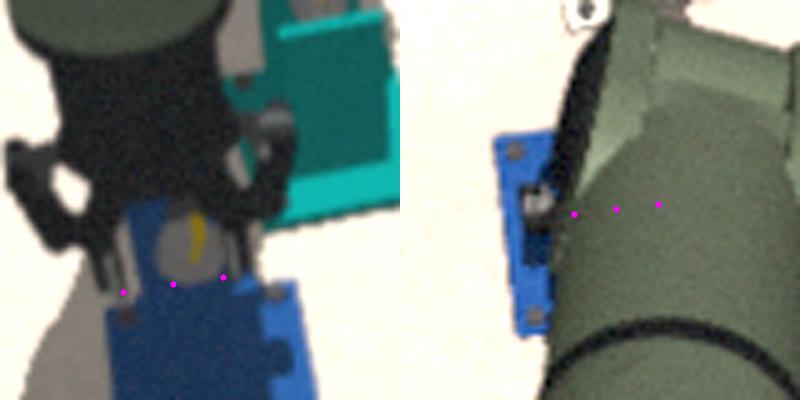

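carry_out:
  deltas: [0.2,0,0,-0.2,0,0.2,0,0,-0.2,0,0.2,0,0,-0.15,0,0.2,0,0,0,0]

```text
clock: 7.2
position: [0.5462, -0.1339, 0.1012]
tool_rot: [-3.141, -0.004, 1.659]
force: [-5.3, 20.6, 9.3]
grip_width: 0.0513
```

```bash
cat > mk.py <<'E'
import sys
from h import *
n=sys.argv[1];c="scene";u,v,w=203,178,15
im=cv2.imread(f"pics/scene_{n}.png"); Z=cv2.convertScaleAbs(cv2.resize(im[v-w:v+w,u-w:u+w],(600,600),interpolation=cv2.INTER_CUBIC),alpha=1.6)
p=(.545,-.1235,.085)
for a,col in((0,(0,255,0)),(.15,(0,0,255)),(-.15,(255,0,255))):
    P=np.array([[x,-17.32*np.sin(a),120+17.32*np.cos(a)] for x in(-8,8)]+[[8,0,120]])/1e3
    q=(proj(c,world(p,P))-[u-w,v-w]+.5)*20; cv2.polylines(Z,[np.round(q).astype(int)],False,col)
cv2.imwrite(f"pics/mk_{n}.png",Z)
E
python3 look.py j; python3 mk.py j
```

```text
{'clock': np.float64(7.2), 'position': array([ 0.5462, -0.1339,  0.1012]), 'tool_rot': array([-3.1406, -0.0042,  1.6589]), 'force': array([-5.2626, 20.5928,  9.2854]), 'moment': array([4.5683, 1.1084, 0.0725]), 'grip_width': np.float64(0.0513), 'qpos': array([ 0.0147,  0.6069,  0.1719,  1.8785, -0.1636,  0.6716,  1.944 ])}
```

View pics/mk_j.png

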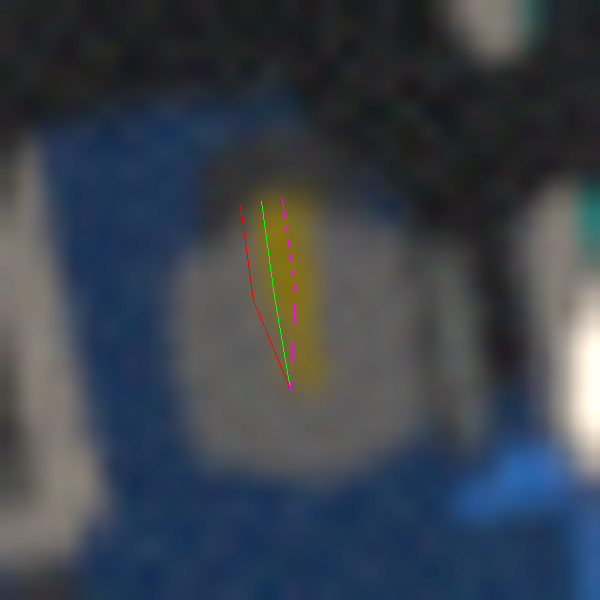

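carry_out:
  deltas: [0.1,0.1,0,-0.07,0,0.0,0.2,0,-0.07,0,0.0,0.1,0,0,0,0.0,0,0,0,0]

```text
clock: 7.63
position: [0.5458, -0.1297, 0.1026]
tool_rot: [-3.141, -0.004, 1.659]
force: [-6.6, 21.2, 10.5]
grip_width: 0.0429
```

```bash
python3 look.py k; python3 mk.py k
```

```text
{'clock': np.float64(7.6333), 'position': array([ 0.5458, -0.1297,  0.1026]), 'tool_rot': array([-3.1406, -0.0042,  1.6591]), 'force': array([-6.5967, 21.1637, 10.4838]), 'moment': array([4.7175, 1.2323, 0.0697]), 'grip_width': np.float64(0.0429), 'qpos': array([ 0.0067,  0.6033,  0.1727,  1.8813, -0.1634,  0.6725,  1.9369])}
```

View pics/mk_k.png

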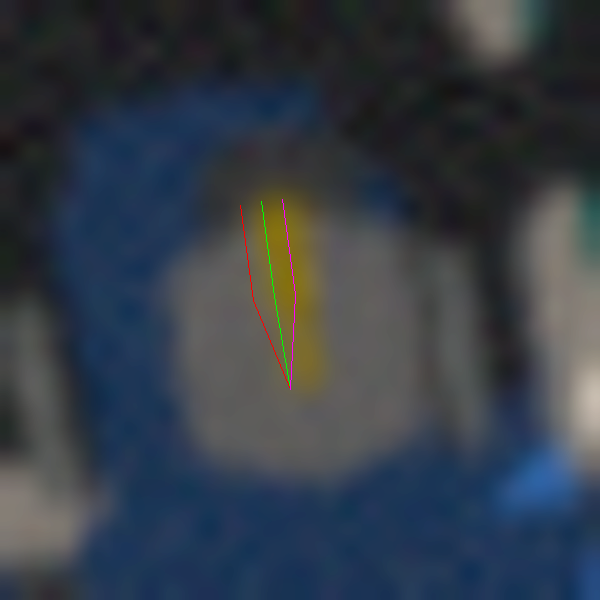

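carry_out:
  deltas: [-0.1,0.1,0,-0.06,0,-0.2,0.2,0,-0.06,0,-0.2,0.1,0,0,0,-0.2,0,0,0,0,-1,0.1,0,-0.05,0,-1,0.1,0,0,0,-1,0,0,0,0,-1,0,0,0,0]
  newtons: 100

```text
clock: 8.4
position: [0.5453, -0.1232, 0.1042]
tool_rot: [-3.14, -0.005, 1.659]
force: [-6.2, 24.8, 12.1]
grip_width: 0.028
```

```bash
python3 look.py l; python3 mk.py l
```

```text
{'clock': np.float64(8.4), 'position': array([ 0.5453, -0.1232,  0.1042]), 'tool_rot': array([-3.1403, -0.0049,  1.6594]), 'force': array([-6.2228, 24.8388, 12.1158]), 'moment': array([5.4094, 1.3389, 0.1053]), 'grip_width': np.float64(0.028), 'qpos': array([-0.005 ,  0.5984,  0.1733,  1.8855, -0.1636,  0.6737,  1.9266])}
```

View pics/mk_l.png

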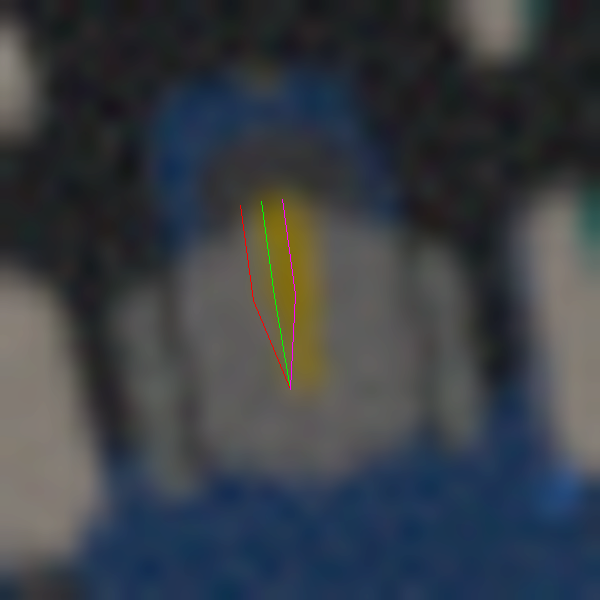

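carry_out:
  deltas: [-1,0.1,0,-0.05,0,-1,0.1,0,-0.05,0,-1,0.1,0,0,0,-1,0,0,0,0,-1,0,0,0,0]

```text
clock: 8.92
position: [0.5452, -0.1231, 0.1043]
tool_rot: [-3.141, -0.001, 1.658]
force: [3.0, 7.7, -14.9]
grip_width: 0.0278
```

```bash
python3 look.py m; python3 mk.py m
```

```text
{'clock': np.float64(8.9167), 'position': array([ 0.5452, -0.1231,  0.1043]), 'tool_rot': array([-3.1409e+00, -1.4000e-03,  1.6576e+00]), 'force': array([  2.9729,   7.6953, -14.9485]), 'moment': array([ 1.5802, -0.6682,  0.2159]), 'grip_width': np.float64(0.0278), 'qpos': array([-0.0095,  0.5977,  0.1764,  1.8871, -0.1614,  0.6715,  1.9214])}
```

View pics/mk_m.png

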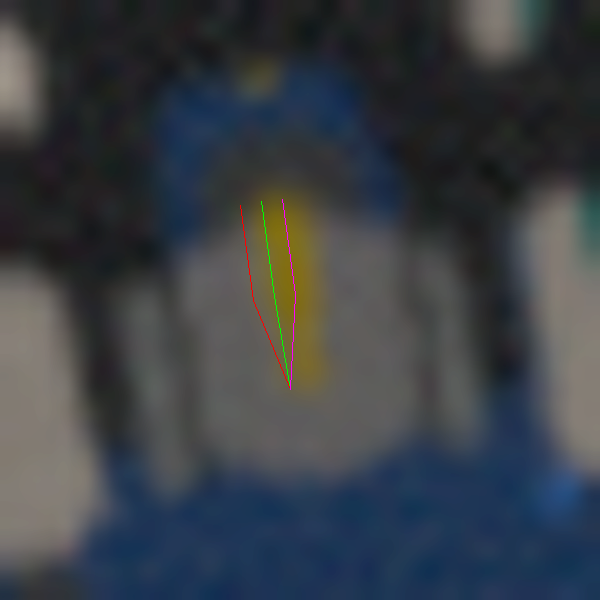

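carry_out:
  deltas: [-1,0,0,0.04,0,-1,0,0,0,0,-1,0,0,0,0,-1,0,0,0,0,-1,0,0,0,0,-1,0,0,0,0,-1,0,0,0,0,-1,0,0,0,0,-1,0,0,0,0,-1,0,0,0,0,-1,0,0,0,0,-1,0,0,0,0,-1,0,0,0,0,-1,0,0,0,0,-1,0,0,0,0,-1,0,0,0,0,-1,0,0,0,0,-1,0,0,0,0,-1,0,0,0,0,-1,0,0,0,0]

```text
clock: 10.68
position: [0.5453, -0.1231, 0.1043]
tool_rot: [-3.141, -0.002, 1.657]
force: [1.3, 8.3, -7.4]
grip_width: 0.0283
```

```bash
python3 look.py n; python3 mk.py n; python3 - <<'E'
from h import *
def cen(n,u0,u1,v0,v1):
    im=cv2.imread(f"pics/scene_{n}.png" if n!="0" else "pics/scene0.png").astype(float)[v0:v1,u0:u1]
    y=np.clip(np.minimum(im[:,:,2],im[:,:,1])-im[:,:,0]-15,0,None)
    for r in range(v0,v1):
        w=y[r-v0]
        if w.sum()>20: print(n,r,round((w*np.arange(u0,u1)).sum()/w.sum(),2),int(w.sum()))
print("bracket mark/now head"); cen("0",195,210,156,172); cen("n",195,212,162,186)
p=(.545,-.1235,.085)
for a in(-.15,0,.15):
    P=np.array([[-32,0,150],[-28,0,147],[-8,-17.32*np.sin(a),120+17.32*np.cos(a)],[8,-17.32*np.sin(a),120+17.32*np.cos(a)],[8,-8*np.sin(a),120+8*np.cos(a)]])/1e3
    print(a,np.round(proj("scene",world(p,P)),1).tolist())
E
```

```text
{'clock': np.float64(10.6833), 'position': array([ 0.5453, -0.1231,  0.1043]), 'tool_rot': array([-3.1411e+00, -1.6000e-03,  1.6575e+00]), 'force': array([ 1.2967,  8.2593, -7.3711]), 'moment': array([ 1.7391, -0.2224,  0.166 ]), 'grip_width': np.float64(0.0283), 'qpos': array([-0.0093,  0.5977,  0.1763,  1.8872, -0.1617,  0.6712,  1.9215])}
bracket mark/now head
0 156 199.48 108
0 157 199.17 134
0 161 199.63 91
0 162 199.75 117
0 163 199.96 75
0 164 200.0 41
0 165 200.26 39
n 173 201.54 48
n 174 201.7 82
n 175 201.92 85
n 176 202.0 83
n 177 202.08 83
n 178 202.3 64
n 179 202.43 42
n 180 202.56 36
n 181 202.66 32
-0.15 [[199.0, 162.1], [199.3, 164.0], [201.6, 172.4], [202.3, 177.2], [202.1, 179.8]]
0 [[199.0, 162.1], [199.3, 164.0], [200.5, 172.5], [201.2, 177.3], [201.6, 179.8]]
0.15 [[199.0, 162.1], [199.3, 164.0], [199.5, 172.7], [200.1, 177.5], [201.1, 179.9]]
```

View pics/look_n.png

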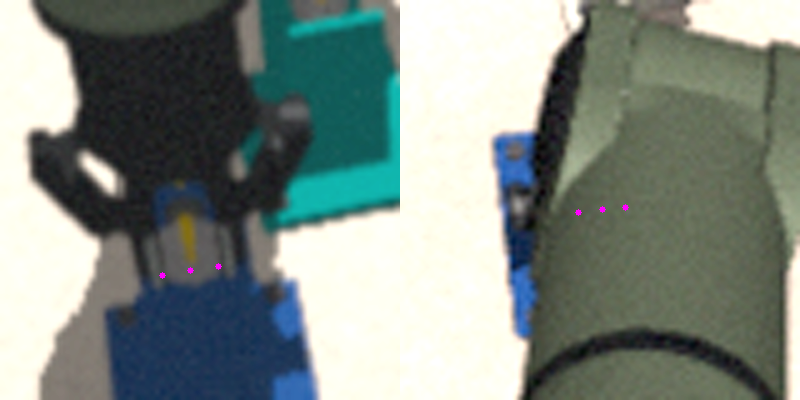

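carry_out:
  deltas: [-1,0,0,0,0,-1,0,0,0,0,-1,0,0,0,0,-1,0,0,0,0,-1,0,0,0,0,-1,0,0,0,0,-1,0,0,0,0,-1,0,0,0,0,-1,0,0,0,0,-1,0,0,0,0,-1,0,0,0,0,-1,0,0,0,0,-1,0,0,0,0,-1,0,0,0,0,-1,0,0,0,0,-1,0,0,0,0,-1,0,0,0,0,-1,0,0,0,0,-1,0,0,0,0,-1,0,0,0,0]

```text
clock: 12.45
position: [0.5453, -0.1231, 0.1043]
tool_rot: [-3.141, -0.002, 1.657]
force: [0.9, 8.2, -6.2]
grip_width: 0.0279
```

carry_out:
  deltas: [-1,0,0,0,0,-1,0,0,0,0,-1,0,0,0,0,-1,0,0,0,0,-1,0,0,0,0,-1,0,0,0,0,-1,0,0,0,0,-1,0,0,0,0,-1,0,0,0,0,-1,0,0,0,0,-1,0,0,0,0,-1,0,0,0,0,-1,0,0,0,0,-1,0,0,0,0,-1,0,0,0,0,-1,0,0,0,0,-1,0,0,0,0,-1,0,0,0,0,-1,0,0,0,0,-1,0,0,0,0]

```text
clock: 14.12
position: [0.5453, -0.1231, 0.1043]
tool_rot: [-3.141, -0.002, 1.657]
force: [1.3, 8.8, -7.0]
grip_width: 0.0281
```

```bash
python3 look.py o; python3 mk.py o
```

```text
{'clock': np.float64(14.1167), 'position': array([ 0.5453, -0.1231,  0.1043]), 'tool_rot': array([-3.1411e+00, -1.6000e-03,  1.6575e+00]), 'force': array([ 1.3495,  8.8236, -7.033 ]), 'moment': array([ 1.7828, -0.2137,  0.1659]), 'grip_width': np.float64(0.0281), 'qpos': array([-0.0093,  0.5977,  0.1763,  1.8872, -0.1617,  0.6712,  1.9215])}
```

View pics/mk_o.png

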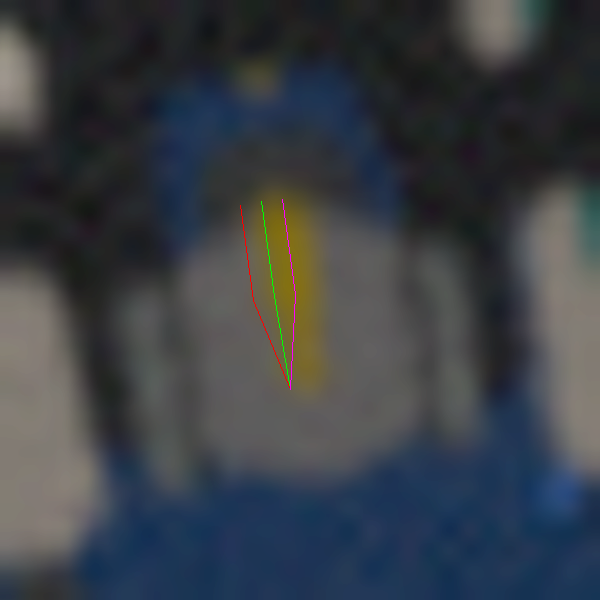

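View pics/scene_o.png

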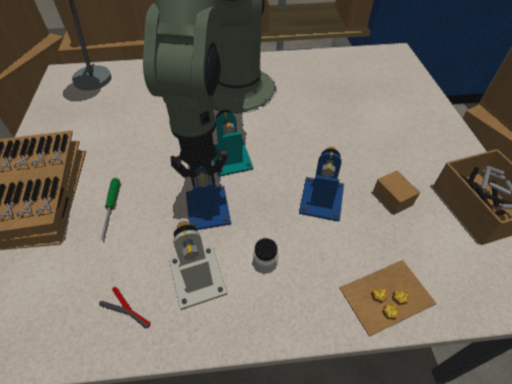

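The picture shows the mark steady, still in line with the bracket mark (crop column 262 → 290 → 315, the same slope as the bracket's upright). The jar (265,252), carton (396,192) and screwdriver (110,205) have not moved. Handing in.

```bash
python3 -c "
from workcell import job
print(job.job_done())"
```

```text
the job is handed in; nothing more can be done
None
```

The bolt on the left blue fixture is turned back so its mark is straight up. I handed the job in with the fingers still gripping it; no verdict was reported.

**How it was done:** I lowered the open fingers into the gap and pressed one pad against the side of the head. Dragging the pad down turned the bolt, but it overshot past upright, so I dragged back up about 5.5 mm. I then closed the second finger onto the flats at the 100 N setting and held for about 5.7 s before handing in at 14.1 s.

**Last checks:**
- **Mark angle:** about -0.03 rad by my pixel measurement at 10.7 s (limit ±0.15). The last picture, at 14.1 s, looks unchanged.
- **Grip:** the fingers settled at 28 mm, so the pads lie on two opposite flats. That is 2 mm under the nominal 30 mm, which I put down to pad give.
- **Grasp point:** about 3 mm above the head centre.
- **Forces:** the force reading was about 11 N at the end. It peaked at about 34 N in the readings I took, while pressing on the bolt. There is no separate reading for the bracket plates, but nothing showed contact with them.
- **Bystanders:** jar, carton and screwdriver are where they started in the final picture.

**What disagreed:**
- **Camera fit:** it was about 1 pixel (2–3 mm) off sideways at the head, so I used the position from finger contact instead.
- **First descent:** it passed just outside the head's corner without touching, which is why I used the drag method.

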